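# Lock the knife box and put the key away

### The arm

A 7-joint arm with a two-finger parallel gripper is mounted at the origin on the work surface. World frame = base frame: x ahead of the robot, y to its left, z up, the work surface at z = 0. Lengths are in m, angles in rad, forces in N, time in s.
With the tool pointing down it reaches from about 0.4 to 0.85 m from the base axis. Payload 10.4 kg.
Tool frame: the origin (TCP) lies midway between the tips of the shut fingers; the grasp point (between the pads) lies 19 mm behind it; z points along the fingers, x is the direction in which the jaws open and shut, and the axes are right-handed (so a half turn about z gives the same grasp; the last joint's range is limited). The gripper opens to 85 mm and grips with 20 to 120 N. Pads are 22 mm wide; open, the fingers measure 114 mm over their backs; the gripper's body (76 mm by 85 mm) begins 54 mm behind the grasp point. The pads swing forward as they close: fully open they stand 13 mm farther back than shut.
Start: joints at [1.093, 0.332, -0.065, 1.46, 0.022, 1.35, -0.088], TCP at [0.275, -0.561, 0.231] pointing down, gripper open.
Joint ranges: [-2.6, 2.6], [-0.5, 2.12], [-1.47, 1.34], [0.16, 2.42], [-1.27, 4.41], [0.06, 2.06], [-2.6, 2.6]. Speed limits (rad/s): [2.22, 2.22, 2.79, 2.79, 3.14, 3.14, 3.14].

### API

Orientations are given as a unit quaternion [x, y, z, w].
In Python, from workcell import monitor, eyes, ticket, models gives the robot as it stands.
- The arm moves only by the tool servo_tool, never from a script. Its argument "motion" is a list of rows, each a list of 7 numbers: the opening, from 0 (shut) to 1 (fully open), then the shift along the tool's x, y, z in m, then the turn, a rotation vector about the tool's x, y, z in degrees. In form: [[fingers, tx, ty, tz, rx, ry, rz], ...]. A call has 1 to 20 rows; each row is the pose to reach, as a shift and turn from the pose commanded when the call began, along the tool's axes at that moment; what a row does not reach only later rows make up. A row lasts 1/8 s, in which the tool goes at most 62.5 mm and 10.7 degrees, less where a joint would pass 70% of its speed; a pose out of reach is approached as far as the arm can. A call with a gripper value outside its range is refused whole. The fingers move at their own pace and stop on an object; "grip_force" is the grip in N (left out, the last holds). Time passes only in rows, so rows that repeat a pose let the fingers close. It gives the time, the measured TCP pose, the force and the opening at its end, in the units of the state.
- monitor.get_obs(): the state, without advancing time (a new reading comes with each control period).
- eyes.camera(name): name is "side" or "top"; returns (picture, depth): 400x640x3 uint8, blue, green, red; 400x640 float32, m along the optical axis (not along the pixel's ray), 0 where there is no reading.
- eyes.camera_info(name): a dict with "intrinsics" (3x3 intrinsics, pixels), "k1" (the pictures are not rectified: a ray, as slopes to the right and down, at radius r is drawn at 1 + k1 r^2 times it, then the intrinsics apply), "extrinsics" (4x4, takes a point from world to camera coordinates). Camera axes: x right, y down, z forward; pixel columns grow to the right and rows downward; lengths in m; the calibration is good to about 2 mm. A picture is of the moment at which its call begins. camera_info takes no time and is no camera call.
- ticket.hand_in(): hands the job in, once; it reports no verdict.
Trained networks look in the newest picture that a camera, given by its name, has taken for a name from the list of things; names that differ only in an ending like _2 or _b are one class to them, and where a whole thing is asked for, a point or a joint stands for the part that bears it (a point fixed in the world has none). Each returns a list of dicts, best first, with "confidence" (0 to 1); they miss things now and then, are a little off and sometimes report something else, mostly with a low value. They report only what shows in the picture. A call takes as long as a camera call. They do not tell look-alikes from the thing itself.
- models.boxes_of(camera, thing): "point" ([x, y, z] in m, in the coordinates of the camera as it stood for that picture, good to about 4 mm: the middle of the surface that is visible of it).
The state is a dict: "clock": time; "joint_pos": joint angles; "joint_velocities": joint speeds; "tau": joint torques, N m; "position": TCP position; "ee_rot": TCP orientation; "ft_force": force on the tool from outside, world axes, zero at the start; "torque": the same for the moment, N m; "grip_width": opening from 0.0 (shut) to 1.0 (fully open).
Only numpy, scipy, OpenCV 4.12 (cv2) and the standard library are available. Lean on these libraries where they do the work, as an engineer would, in place of code of your own. Each camera call takes 0.05 s, during which the arm holds its last target. There are 200 camera calls.

### The job

The kitchen's knife box is shut but not locked, and its key was left in the lock, part-way turned. Turn the key clockwise until the bolt is driven fully home and you feel it stop, without forcing it, then turn it back to the one position where it comes out, draw it out gently and stand it upright, fully home, in the pocket of the key stand, and let go. Leave the other things where they are.

Things in the scene. Friction and masses are not known exactly. Their poses are not given: they have to be found in the camera images.
- keyway (a point): Middle of the keyhole at the top of the lock's face plate, on the lock's upright axis, 94 mm above the table. y runs along the keyhole's slot (26 x 9 mm, centred on the axis), x away from the strike, z up. The plate, 4 mm thick, tops the 70 x 70 mm lock case. The key turns clockwise from above to lock and comes out only with its lug along this slot, within about 4 degrees.
- key_bow (a point): Centre of the key's black head, 34 mm wide (its y), 10 mm thick (its x), 34 mm tall (z). Starts in the lock, 30 mm above the keyway, 13 mm free under the head. It is out once raised by more than 21 mm; if its lug is not in line with the slot it rises only 2 mm and is held by the plate. It may be 1 mm off the axis and has about 4 degrees of play in the lock.
- bolt: Steel bolt bar, 18 mm wide, 9 mm thick, sliding out of the lock case into the strike. The point is the middle of its front end, 66.5 mm above the table, 1 mm outside the case at the start. Locking drives it 9 to 18.5 mm along minus x of the keyway to a hidden stop. It slides stiffly (about 4 N) and stays there when the key turns back.
- strike: Aluminium bracket 22 x 32 mm, 22 mm tall, on the box's front rim, 6 to 7 mm across a gap from the lock case; it takes the bolt. The point is the centre of its underside. The stop for the bolt is hidden inside it.
- knifebox: Fixed steel box 220 x 260 x 60 mm, lock case 34 mm tall on its lid; centre of its underside, keyway 20 mm from it along -x. Key angles from the release position: at the start 7 to 23 degrees clockwise; from about 28 on the bolt is pushed (0.1 N m); at some 50 to 85 (differs every time) it meets a hard stop. It can turn 15 to 30 anticlockwise past release, with no click at release.
- plug: Brass plug that turns with the key inside the lock case, hidden under the face plate; the point is on the lock's axis at the floor of its slot, where the key's foot stands, 73 mm above the table. Its y runs along its slot, 8.8 mm wide and 26 mm long. A twist of 0.3 N m drives the bolt home with certainty; more than about 0.6 N m would be forcing it. Pull the key with no more than 25 N.
- keystand: White plastic block, 56 (x) x 64 (y) x 40 mm tall, fixed to the table, that holds the key; the point is the centre of its underside.
- pocket (a point): Middle of the mouth of the key stand's pocket, at the block's top, 40 mm above the table. The pocket is a rectangular hole, 11 mm along x and 28 mm along y, 24 mm deep, straight down. The key stands in it with its lug along y (either way round); when it is fully home the centre of its head is 27 mm above this point.
- key: The key, about 50 g, the same either way round; the point is the centre of its foot, 51 mm below the head's centre. Below the head: steel stem 7.5 mm in diameter, 34 mm long, its last 15 mm carrying a flat lug 24 mm wide (along y) and 7 mm thick. The lug sits in a plug that turns with it.
- bowl: Bystander: steel bowl, 180 mm across, 75 mm tall; centre of its underside.
- tin: Bystander: open empty tin, 75 mm across, 85 mm tall; centre of its underside.
- tinlid: Bystander: round tin lid, 74 mm across, 4 mm thick, lying on the box's lid; centre of its underside.
- dressing: Bystander: white dressing bottle with a cap, 66 mm across, 170 mm tall; centre of its underside.
- spoon: Bystander: steel spoon, 170 mm long, lying on the table.
- spatula: Bystander: spatula, 240 mm long, lying on the table.
- jar: Bystander: jar, 70 mm across, 90 mm tall; centre of its underside.
Mind the look-alikes: they are no part of the job. Of the things that look like the keystand, the middle-sized one is meant.

How it is judged:
On the way, in this order (a step that is already met when the one before it is completed fails the run):
1. the key, in the lock, has driven the bolt home against its hidden stop (contact force between bolt and strike above 2 N and distance between key_bow and keyway below 0.036 m and distance of bolt from where it was at the start of the episode above 0.008 m), for 0.1 s.
2. the key has been drawn out of the lock (z of key in the frame of keyway above 0.004 m), for 0.1 s.
At the end, for the whole second after the job is handed in: The bolt is still thrown (at least 8 mm out from where it started) and the key stands released and still in the stand's pocket: foot within 6 mm of the pocket's middle seen from above and at least 19 mm below its mouth, leaning less than 0.25 rad (distance of bolt from where it was at the start of the episode above 0.008 m and horizontal distance between key and pocket below 0.006 m and z of key in the frame of pocket below -0.019 m and angle between key's own z axis and vertical below 0.25 rad and linear speed of key below 0.02 m/s); the robot touches nothing.
It fails at once if the key is forced round against its stop (more than 65 N between the key and the plug) (contact force between key and plug above 65 N).
It fails at once if the key is pulled or pushed hard against the lock's face plate or the box (more than 40 N) (contact force between key and knifebox above 40 N).
It fails at once if another thing is moved by more than 30 mm (distance of any of bowl, tin, dressing, spoon, spatula, jar, tinlid from where it was at the start of the episode above 0.03 m).
It also fails if it takes over 62 s, if anything falls off the work surface, if the arm or the gripper's body presses on something with over 40 N, if the wrist force passes 120 N, or if a joint passes its speed limit or range.

## Working session

There is one attempt and no reset: what is moved stays moved. The work goes in short steps, Python scripts to look and compute and a tool call to move; the robot and the scene stay as the last step left them, time stands still between calls to the robot, and variables do not carry over. Pictures are saved under pics/ and viewed, about 8 in all and at most 12, crops included, and the job is handed in when it is done.

Besides the shell and the picture viewer there is one more tool, called after "Emit:" as name([rows], argument=value, ...), one row to a line, values as JSON. servo_tool: Moves the arm, as the interface text tells. Its arguments: {"type":"object","properties":{"motion":{"type":"array"},"grip_force":{"type":"number"}},"required":["motion"]}

```bash
mkdir -p pics; cat > h.py <<'E'
import numpy as np, cv2
from workcell import monitor, eyes, ticket, models
def cam(n):
    im,d=eyes.camera(n); i=eyes.camera_info(n); return im,d,np.array(i["intrinsics"]),i["k1"],np.array(i["extrinsics"])
def rays(px,K,k1):
    px=np.asarray(px,float).reshape(-1,2); q=np.c_[(px[:,0]-K[0,2])/K[0,0],(px[:,1]-K[1,2])/K[1,1]]
    s=q.copy()
    for _ in range(15): s=q/(1+k1*(s**2).sum(1,keepdims=True))
    return np.c_[s,np.ones(len(s))]
def toworld(pc,E): return (np.asarray(pc)-E[:3,3])@E[:3,:3]
def onplane(px,z,K,k1,E):
    r=rays(px,K,k1)@E[:3,:3]; c=-E[:3,:3].T@E[:3,3]
    return c+r*((z-c[2])/r[:,2])[:,None]
def pix(P,K,k1,E):
    c=np.atleast_2d(P)@E[:3,:3].T+E[:3,3]; s=c[:,:2]/c[:,2:]; s=s*(1+k1*(s**2).sum(1,keepdims=True))
    return s*[K[0,0],K[1,1]]+[K[0,2],K[1,2]]
def cloud(d,K,k1,E):
    v,u=np.mgrid[:d.shape[0],:d.shape[1]]
    return toworld(rays(np.c_[u.ravel(),v.ravel()],K,k1)*d.reshape(-1,1),E).reshape(*d.shape,3)
E
cat > a.py <<'E'
from h import *
for n in ("top","side"):
    im,d,K,k1,E=cam(n); cv2.imwrite(f"pics/{n}0.png",im)
    print(n,K.tolist(),k1,(-E[:3,:3].T@E[:3,3]).round(3),E[2,:3].round(3))
    for t in ("keystand","key_bow","strike","bolt","knifebox","keyway","bowl","tin","dressing","jar","tinlid","spoon","spatula"):
        for r in models.boxes_of(n,t):
            p=toworld(r["point"],E); print(t,round(r["confidence"],2),p.round(3),pix(p,K,k1,E)[0].round(0))
print(monitor.get_obs())
E
python3 a.py
```

```text
top [[419.765007019696, 0.0, 318.27655052296376], [0.0, 419.765007019696, 201.82733597457664], [0.0, 0.0, 1.0]] 0.019713563989709054 [0.42  0.006 1.306] [ 0.13  -0.011 -0.991]
keystand 0.9 [ 0.478 -0.297  0.04 ] [413. 240.]
keystand 0.9 [ 0.457 -0.438  0.054] [461. 248.]
keystand 0.78 [ 0.375 -0.29   0.033] [410. 274.]
key_bow 0.38 [0.573 0.126 0.143] [270. 200.]
bolt 0.26 [ 0.53   0.462 -0.001] [166. 217.]
knifebox 0.67 [0.587 0.117 0.059] [276. 199.]
keyway 0.69 [0.522 0.11  0.079] [278. 221.]
keyway 0.6 [0.688 0.367 0.091] [192. 162.]
keyway 0.59 [0.584 0.112 0.058] [278. 201.]
bowl 0.93 [ 0.666 -0.425  0.032] [454. 180.]
tin 0.88 [ 0.702 -0.217  0.037] [387. 167.]
tin 0.36 [0.522 0.111 0.084] [277. 220.]
dressing 0.66 [ 0.776 -0.115  0.113] [357. 135.]
dressing 0.53 [ 0.702 -0.216  0.038] [387. 167.]
dressing 0.37 [ 0.667 -0.425  0.029] [453. 180.]
jar 0.92 [0.689 0.366 0.087] [192. 162.]
tinlid 0.64 [0.661 0.204 0.065] [248. 174.]
spoon 0.79 [ 0.523 -0.151  0.014] [364. 224.]
spatula 0.78 [ 0.527  0.464 -0.002] [166. 218.]
spatula 0.45 [0.686 0.363 0.087] [193. 163.]
side [[402.
[... 943 characters left out ...]
clock': 1.4, 'joint_pos': array([ 1.09339498,  0.33221587, -0.06469388,  1.46007756,  0.02159011,
        1.34985463, -0.08848974]), 'joint_velocities': array([ 0.00084596,  0.0004739 ,  0.00174206, -0.00233548,  0.00249853,
       -0.00142311,  0.00032315]), 'tau': array([ 4.62135290e-05, -6.25222492e+01,  4.90590383e-02, -3.91825140e+01,
        1.64961111e-02,  1.83539451e-03, -2.68325726e-05]), 'position': array([ 0.27459038, -0.56150024,  0.23133832]), 'ee_rot': array([ 8.48318459e-01, -5.29486343e-01,  6.68069779e-05,  2.25971956e-05]), 'ft_force': array([-0.00407056,  0.4195127 , -0.72206162]), 'torque': array([-0.01006867,  0.02515845,  0.02416919]), 'grip_width': 0.9970110060506295}
```

```bash
python3 - <<'E'
import cv2,numpy as np
t=cv2.imread("pics/top0.png");s=cv2.imread("pics/side0.png")
f=lambda im,x,y,w,h:cv2.resize(im[y:y+h,x:x+w],(400,300),interpolation=cv2.INTER_CUBIC)
cv2.imwrite("pics/c0.png",np.vstack([np.hstack([f(t,238,170,80,60),f(t,370,195,120,90)]),np.hstack([f(s,249,180,80,60),f(s,360,140,120,90)])]))
E
```

```text
(no output)
```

View pics/top0.png

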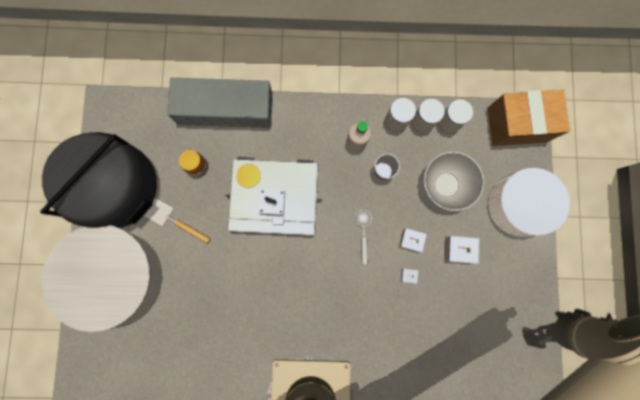

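View pics/c0.png

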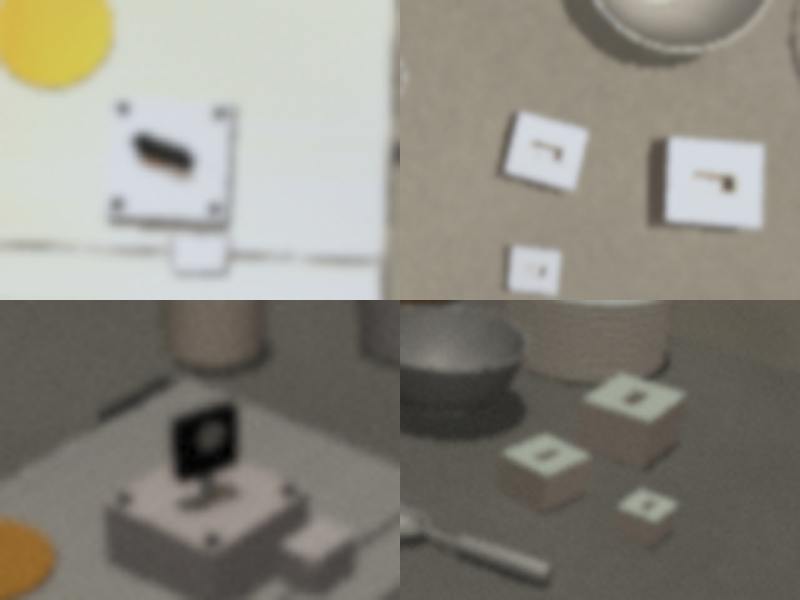

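Look-alikes for the stand: top pixels (413,240) middle-sized, (461,248) large, (410,274) small, so I take (413,240). The key's black head is at about (271,200). It points down-right of the slot, so it is about 20° clockwise. The strike is at (278,220), on the −x side.

```bash
cat > b.py <<'E'
from h import *
def rect(Q):
    r=cv2.minAreaRect((Q[:,:2]*1000).astype(np.float32)); return np.round(r[0],1),np.round(r[1],1),round(r[2],1)
for n in ("top","side"):
    im,d,K,k1,E=cam(n); P=cloud(d,K,k1,E); g=im.sum(2)/3
    near=lambda c,r:(np.hypot(P[...,0]-c[0],P[...,1]-c[1])<r)
    def show(t,m): Q=P[m]; print(n,t,len(Q),Q.mean(0).round(4) if len(Q) else '',rect(Q) if len(Q)>4 else '')
    for nm,c in (("mid",(.478,-.297)),("big",(.457,-.438)),("small",(.37,-.285))):
        m=near(c,.06)&(P[...,2]>.02); print(nm,"zmed",np.median(P[...,2][m&(g>g[m].mean())]).round(4)); show(nm,m&(g>np.percentile(g[m],20)) )
    show("plate",near((.575,.126),.06)&(P[...,2]>.085)&(P[...,2]<.103))
    m=near((.575,.126),.035)&(P[...,2]>.112); show("head",m)
    m2=(g<70)&near((.575,.126),.035)&(P[...,2]>.1); show("headdark",m2)
    # rays intersected with planes on image masks
    v,u=np.nonzero(m2)
    if n=="top":
        W=onplane(np.c_[u,v],.141,K,k1,E); print("head@.141",W.mean(0).round(4),rect(W)); 
    show("strike",near((.52,.112),.022)&(P[...,2]>.072)&(P[...,2]<.092))
E
python3 b.py
```

```text
mid zmed 0.0402
top mid 321 [ 0.4791 -0.299   0.0404] (array([ 478.9, -299.4]), array([62.3, 53.5]), 75.5)
big zmed 0.0531
top big 637 [ 0.4549 -0.4457  0.0522] (array([ 455. , -445.8]), array([85.1, 72.5]), 86.5)
small zmed 0.028
top small 145 [ 0.3714 -0.2904  0.0279] (array([ 371.3, -290.3]), array([40.9, 35.9]), 83.5)
top plate 552 [0.5749 0.1268 0.094 ] (array([565.3, 128.1]), array([70.2, 95.2]), 89.3)
top head 54 [0.5761 0.1268 0.1377] (array([577.2, 127.3]), array([32.4, 10.5]), 72.7)
top headdark 21 [0.5742 0.1285 0.1393] (array([574.2, 127.6]), array([23.7,  4.4]), 72.6)
head@.141 [0.574  0.1283 0.141 ] (array([573.8, 127.9]), array([24.9,  6.2]), 73.1)
top strike 81 [0.524  0.1087 0.0828] (array([524.5, 108.1]), array([30.5, 21.7]), 86.7)
mid zmed 0.0388
side mid 243 [ 0.4731 -0.2934  0.0361] (array([ 478.1, -297.1]), array([64.8, 59.5]), 76.4)
big zmed 0.0516
side big 388 [ 0.4551 -0.4297  0.0462] (array([ 454.4, -442.3]), array([90.7, 76.9]), 87.5)
small zmed 0.0288
side small 112 [ 0.3716 -0.2873  0.0282] (array([ 373. , -288.5]), array([49.7, 39.6]), 84.8)
side plate 531 [0.5694 0.1373 0.0935] (array([568.5, 129.7]), array([73.6, 89.5]), 89.5)
side head 164 [0.574  0.1324 0.1291] (array([575.3, 130.4]), array([33.9, 14.2]), 65.8)
side headdark 162 [0.574  0.1331 0.1266] (array([574. , 131.1]), array([32.6, 12.6]), 57.3)
side strike 128 [0.5217 0.1136 0.0804] (array([526.5, 110.8]), array([34.1, 29.5]), 89.3)
```

```bash
cat > c.py <<'E'
from h import *
from b import rect
for n in ("top","side"):
    im,d,K,k1,E=cam(n); P=cloud(d,K,k1,E); X,Y,Z=P[...,0],P[...,1],P[...,2]
    m=(np.hypot(X-.575,Y-.127)<.06)&(Z>.085)&(Z<.103)&(X>.538); print(n,"plate",rect(P[m]))
    m=(np.hypot(X-.59,Y-.117)<.2)&(Z>.045)&(Z<.075)&(Y<.27); print("lid",m.sum(),rect(P[m]))
    # edge lines: per-row/col extremes of the lid
    Q=P[m]
    for lab,a,b,lo,hi,f in (("x+",1,0,.0,.23,max),("y+",0,1,.53,.67,max),("y-",0,1,.53,.67,min)):
        bins=np.linspace(lo,hi,40); k=np.digitize(Q[:,a],bins); pts=np.array([Q[k==i][np.argsort(Q[k==i][:,b])[-1 if f is max else 0]] for i in range(1,40) if (k==i).any()])
        pf=np.polyfit(pts[:,a],pts[:,b],1)
        for _ in range(3):
            r=abs(pts[:,b]-np.polyval(pf,pts[:,a])); pts=pts[r<=np.percentile(r,80)]; pf=np.polyfit(pts[:,a],pts[:,b],1)
        print(lab,"slope deg",np.degrees(np.arctan(pf[0])).round(2),"at",np.polyval(pf,(lo+hi)/2).round(4))
    # screws and plate edges from the gray image projected onto z=.094
    H=[];S=500;xs=np.linspace(.63,.50,S);ys=np.linspace(.19,.06,S)
    W=np.stack([np.repeat(xs[:,None],S,1),np.repeat(ys[None],S,0),np.full((S,S),.094)],-1).reshape(-1,3)
    uv=pix(W,K,k1,E).astype(np.float32).reshape(S,S,2); r=cv2.remap(im,uv[...,0],uv[...,1],cv2.INTER_CUBIC)
    for g in range(0,S,38): cv2.line(r,(g,0),(g,4),(0,0,255),1); 
    H.append(r); cv2.imwrite(f"pics/rect_{n}.png",r)
a=cv2.imread("pics/rect_top.png");b=cv2.imread("pics/rect_side.png")
cv2.imwrite("pics/c1.png",cv2.resize(np.hstack([a,b]),(800,400)))
E
python3 c.py | tail -n 10
```

```text
top plate (array([577.6, 127.8]), array([70.4, 70.6]), 89.0)
lid 5627 (array([601.4, 127.1]), array([281.1, 227.7]), 88.9)
x+ slope deg -1.98 at 0.7062
y+ slope deg -0.82 at 0.2558
y- slope deg -1.36 at -0.0008
side plate (array([577.4, 130. ]), array([72.5, 74.5]), 88.7)
lid 5023 (array([599.3, 130.1]), array([261.3, 229.7]), 89.3)
x+ slope deg -1.21 at 0.7053
y+ slope deg -0.7 at 0.2595
y- slope deg -0.98 at 0.0044
```

View pics/c1.png

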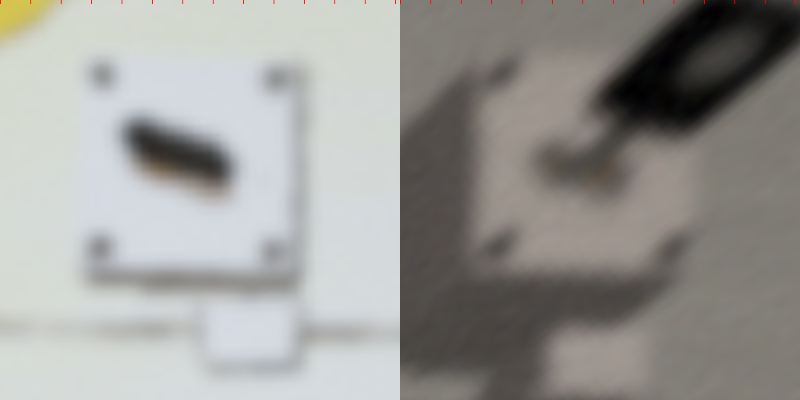

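Lock: the screws and edges from both cameras agree, with the keyway at about (0.5775, 0.1285) and yaw about −1.1°. The key head's yaw is about −17°, which is 16° clockwise of release. The stand is at (0.4788, −0.299) with yaw −14.5°, and its top measures 62×53 mm, which fits the middle one. Now I move above the key.

```bash
cat > go.py <<'E'
import sys; from h import *
from scipy.spatial.transform import Rotation as R
# usage: go.py x y z yaw(deg of tool x) -> shift and rz
o=monitor.get_obs(); A=R.from_quat(o["ee_rot"]); p=o["position"]
x,y,z,w=map(float,sys.argv[1:5]); w=np.radians(w)
T=R.from_quat([np.cos(w/2),np.sin(w/2),0,0])
print("clock",o["clock"],"pos",p.round(4),"yaw",np.degrees(np.arctan2(*A.as_matrix()[[1,0],0])).round(2),"F",o["ft_force"].round(1),"q7",o["joint_pos"].round(2))
print("shift",A.inv().apply(np.array([x,y,z])-p).round(4),"turn",(A.inv()*T).as_rotvec(degrees=True).round(2))
E
python3 go.py 0.577 0.1283 0.22 -17.2
```

```text
clock 1.7 pos [ 0.2746 -0.5615  0.2314] yaw -63.94 F [-0.4  0.6  0. ] q7 [ 1.09  0.33 -0.06  1.46  0.02  1.35 -0.09]
shift [-0.4868 -0.5747  0.0113] turn [ 0.000e+00 -1.000e-02 -4.674e+01]
```

Emit:
servo_tool([
  [0.7,-0.0162,-0.0192,0.0004,0,0,-1.6],
  [0.7,-0.05,-0.058,0.001,0,0,-4.8],
  [0.7,-0.087,-0.103,0.002,0,0,-8.4],
  [0.7,-0.125,-0.147,0.003,0,0,-12],
  [0.7,-0.162,-0.191,0.004,0,0,-15.6],
  [0.7,-0.2,-0.236,0.005,0,0,-19.2],
  [0.7,-0.237,-0.28,0.006,0,0,-22.8],
  [0.7,-0.275,-0.325,0.007,0,0,-26.4],
  [0.7,-0.312,-0.369,0.007,0,0,-30],
  [0.7,-0.35,-0.413,0.008,0,0,-33.6],
  [0.7,-0.388,-0.458,0.009,0,0,-37.2],
  [0.7,-0.425,-0.502,0.01,0,0,-40.8],
  [0.7,-0.455,-0.537,0.011,0,0,-43.7],
  [0.7,-0.475,-0.561,0.0113,0,0,-45.6],
  [0.7,-0.484,-0.572,0.0113,0,0,-46.5],
  [0.7,-0.4868,-0.5747,0.0113,0,0,-46.7],
  [0.7,-0.4868,-0.5747,0.0113,0,0,-46.7],
  [0.7,-0.4868,-0.5747,0.0113,0,0,-46.7],
])

```text
clock: 3.95
position: [0.577, 0.1269, 0.2202]
ee_rot: [0.989, -0.151, 0.0, 0.0]
ft_force: [-0.4, -0.2, -0.1]
grip_width: 0.697
```

```bash
python3 go.py 0.577 0.1283 0.106 -17.2
```

```text
clock 3.95 pos [0.577  0.1269 0.2202] yaw -17.35 F [-0.4 -0.2 -0.1] q7 [ 0.26  0.34 -0.69  1.54  0.22  1.34 -0.75]
shift [-0.0005 -0.0014  0.1142] turn [ 0.04 -0.03 -0.15]
```

Emit:
servo_tool([
  [0.7,0,0,0.02,0,0,0],
  [0.7,0,0,0.05,0,0,0],
  [0.7,0,0,0.08,0,0,0],
  [0.7,0,0,0.1,0,0,0],
  [0.7,0,0,0.11,0,0,0],
  [0.7,0,0,0.114,0,0,0],
  [0.7,0,0,0.114,0,0,0],
])

```text
clock: 4.82
position: [0.5774, 0.1284, 0.1065]
ee_rot: [0.989, -0.15, 0.0, -0.0]
ft_force: [-0.1, 0.3, 0.5]
grip_width: 0.701
```

```bash
python3 go.py 0.577 0.1283 0.106 -17.2; python3 - <<'E'
from h import *
fs=[]
for n,c in (("top",(.577,.128,.13)),("side",(.577,.128,.12))):
    im,d,K,k1,E=cam(n); u,v=pix(c,K,k1,E)[0].astype(int); fs.append(cv2.resize(im[v-30:v+30,u-30:u+30],(400,400),interpolation=cv2.INTER_CUBIC))
cv2.imwrite("pics/g1.png",np.hstack(fs))
E
```

```text
clock 4.825 pos [0.5774 0.1284 0.1065] yaw -17.24 F [-0.1  0.3  0.5] q7 [ 0.23  0.44 -0.66  1.67  0.29  1.13 -0.81]
shift [-0.0003  0.0002  0.0005] turn [-0.02 -0.04 -0.04]
```

View pics/g1.png

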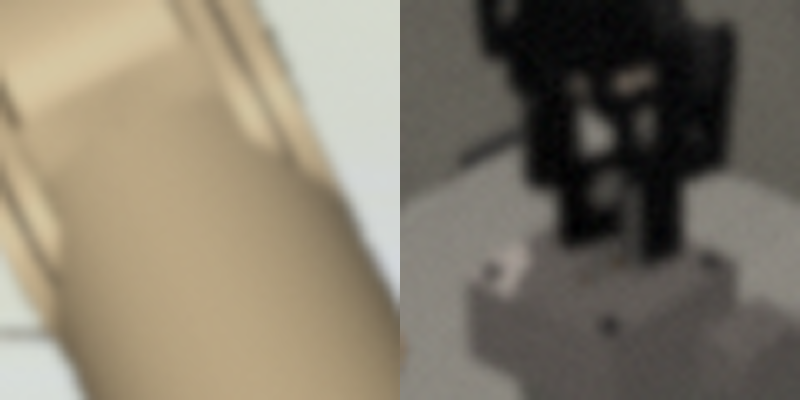

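Emit:
servo_tool([
  [0.4,0,0,0,0,0,0],
  [0.25,0,0,0,0,0,0],
  [0.18,0,0,0,0,0,0],
  [0,0,0,0,0,0,0],
  [0,0,0,0,0,0,0],
  [0,0,0,0,0,0,0],
  [0,0,0,0,0,0,0],
], grip_force=28)

```text
clock: 5.8
position: [0.577, 0.1283, 0.1061]
ee_rot: [0.989, -0.15, -0.0, 0.0]
ft_force: [-1.4, -0.3, 2.2]
grip_width: 0.112
```

```bash
cat > s.py <<'E'
from h import *
from scipy.spatial.transform import Rotation as R
o=monitor.get_obs(); M=R.from_quat(o["ee_rot"]).as_matrix()
print(o["clock"],"pos",o["position"].round(4),"yaw",np.degrees(np.arctan2(M[1,0],M[0,0])).round(2),"F",o["ft_force"].round(1),"T",o["torque"].round(3),"g",round(o["grip_width"],3))
E
python3 s.py
```

```text
5.8 pos [0.577  0.1283 0.1061] yaw -17.24 F [-1.4 -0.3  2.2] T [-0.015  0.318 -0.042] g 0.112
```

Emit:
servo_tool([
  [0,0,0,0,0,0,2],
  [0,0,0,0,0,0,5],
  [0,0,0,0,0,0,8],
  [0,0,0,0,0,0,11],
  [0,0,0,0,0,0,14],
  [0,0,0,0,0,0,17],
  [0,0,0,0,0,0,20],
  [0,0,0,0,0,0,20],
])

```text
clock: 6.8
position: [0.5763, 0.1288, 0.106]
ee_rot: [0.948, -0.319, -0.001, 0.0]
ft_force: [-5.3, 1.4, 5.0]
grip_width: 0.116
```

```bash
python3 s.py
```

```text
6.8 pos [0.5763 0.1288 0.106 ] yaw -37.26 F [-5.3  1.4  5. ] T [0.349 1.33  0.021] g 0.116
```

Emit:
servo_tool([
  [0,0,0,0,0,0,2],
  [0,0,0,0,0,0,4],
  [0,0,0,0,0,0,6],
  [0,0,0,0,0,0,8],
  [0,0,0,0,0,0,8],
])

```text
clock: 7.42
position: [0.5762, 0.1289, 0.106]
ee_rot: [0.923, -0.385, -0.001, 0.0]
ft_force: [-5.9, 0.5, 5.0]
grip_width: 0.111
```

```bash
python3 s.py
```

```text
7.425 pos [0.5762 0.1289 0.106 ] yaw -45.23 F [-5.9  0.5  5. ] T [0.344 1.437 0.035] g 0.111
```

Emit:
servo_tool([
  [0,-0.0004,0.0004,0,0,0,1],
  [0,-0.0008,0.0008,0,0,0,3],
  [0,-0.0008,0.0008,0,0,0,5],
  [0,-0.0008,0.0008,0,0,0,6],
  [0,-0.0008,0.0008,0,0,0,6],
])

```text
clock: 8.05
position: [0.576, 0.1288, 0.1061]
ee_rot: [0.902, -0.432, 0.0, -0.0]
ft_force: [-0.4, 4.2, 1.7]
grip_width: 0.114
```

```bash
python3 s.py
```

```text
8.05 pos [0.576  0.1288 0.1061] yaw -51.24 F [-0.4  4.2  1.7] T [1.173 0.302 0.055] g 0.114
```

Emit:
servo_tool([
  [0,0,0,0,0,0,1.5],
  [0,0,0,0,0,0,3],
  [0,0,0,0,0,0,4],
  [0,0,0,0,0,0,4],
])

```text
clock: 8.55
position: [0.5759, 0.1288, 0.1061]
ee_rot: [0.886, -0.464, 0.0, -0.0]
ft_force: [-1.3, 4.3, 0.7]
grip_width: 0.113
```

```bash
python3 s.py
```

```text
8.55 pos [0.5759 0.1288 0.1061] yaw -55.25 F [-1.3  4.3  0.7] T [1.322 0.376 0.088] g 0.113
```

Emit:
servo_tool([
  [0,0,0,0,0,0,1.5],
  [0,0,0,0,0,0,3],
  [0,0,0,0,0,0,4],
  [0,0,0,0,0,0,4],
])

```text
clock: 9.05
position: [0.5759, 0.1288, 0.1061]
ee_rot: [0.869, -0.494, -0.0, -0.0]
ft_force: [-1.6, 6.3, 2.0]
grip_width: 0.114
```

```bash
python3 s.py
```

```text
9.05 pos [0.5759 0.1288 0.1061] yaw -59.25 F [-1.6  6.3  2. ] T [1.218 0.409 0.11 ] g 0.114
```

Emit:
servo_tool([
  [0,0,0,0,0,0,1.5],
  [0,0,0,0,0,0,3],
  [0,0,0,0,0,0,4],
  [0,0,0,0,0,0,4],
])

```text
clock: 9.55
position: [0.5759, 0.1289, 0.1061]
ee_rot: [0.852, -0.524, 0.0, -0.0]
ft_force: [-1.7, 5.1, 2.0]
grip_width: 0.113
```

```bash
python3 s.py
```

```text
9.55 pos [0.5759 0.1289 0.1061] yaw -63.23 F [-1.7  5.1  2. ] T [1.25  0.378 0.375] g 0.113
```

Emit:
servo_tool([
  [0,0,0,0,0,0,0.3],
  [0,0,0,0,0,0,0.3],
  [0,0,0,0,0,0,0.3],
])

```text
clock: 9.93
position: [0.5758, 0.1289, 0.1061]
ee_rot: [0.85, -0.526, -0.0, -0.0]
ft_force: [-1.4, 4.3, 1.6]
grip_width: 0.117
```

```bash
python3 s.py
```

```text
9.925 pos [0.5758 0.1289 0.1061] yaw -63.51 F [-1.4  4.3  1.6] T [1.231 0.387 0.378] g 0.117
```

Emit:
servo_tool([
  [0,0,0,0,0,0,0.5],
  [0,0,0,0,0,0,0.8],
  [0,0,0,0,0,0,0.8],
])

```text
clock: 10.3
position: [0.5759, 0.1289, 0.1061]
ee_rot: [0.847, -0.532, 0.0, -0.0]
ft_force: [-1.4, 4.8, 2.2]
grip_width: 0.113
```

```bash
python3 s.py;python3 - <<'E'
from h import *
im,d,K,k1,E=cam("side"); u,v=pix((.555,.12,.07),K,k1,E)[0].astype(int); cv2.imwrite("pics/b1.png",cv2.resize(im[v-30:v+30,u-40:u+40],(800,600),interpolation=cv2.INTER_CUBIC))
E
```

```text
10.3 pos [0.5759 0.1289 0.1061] yaw -64.3 F [-1.4  4.8  2.2] T [1.168 0.386 0.481] g 0.113
```

View pics/b1.png

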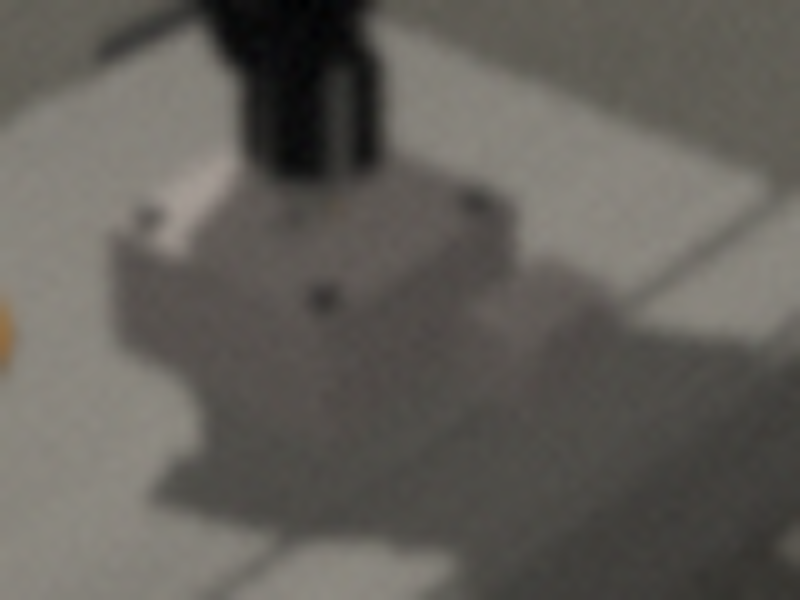

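The torque climbed from 0.11 to 0.38 and then 0.48 N m at about 63° clockwise, so the hard stop is met. The side crop shows the gripper on the key and the bolt gap at about (480,310) in shadow. I now turn back to release at yaw −1.1°.

Emit:
servo_tool([
  [0,0,0,0,0,0,-2],
  [0,0,0,0,0,0,-6],
  [0,0,0,0,0,0,-10],
  [0,0,0,0,0,0,-14],
  [0,0,0,0,0,0,-18],
  [0,0,0,0,0,0,-22],
  [0,0,0,0,0,0,-26],
  [0,0,0,0,0,0,-30],
  [0,0,0,0,0,0,-34],
  [0,0,0,0,0,0,-38],
  [0,0,0,0,0,0,-42],
  [0,0,0,0,0,0,-46],
  [0,0,0,0,0,0,-50],
  [0,0,0,0,0,0,-54],
  [0,0,0,0,0,0,-58],
  [0,0,0,0,0,0,-61],
  [0,0,0,0,0,0,-63],
  [0,0,0,0,0,0,-63.2],
  [0,0,0,0,0,0,-63.2],
])

```text
clock: 12.72
position: [0.5762, 0.1277, 0.1061]
ee_rot: [1.0, -0.011, 0.0, 0.0]
ft_force: [1.1, -0.4, 2.0]
grip_width: 0.111
```

```bash
python3 s.py
```

```text
12.725 pos [0.5762 0.1277 0.1061] yaw -1.22 F [ 1.1 -0.4  2. ] T [ 0.046 -0.304 -0.012] g 0.111
```

Emit:
servo_tool([
  [0,0,0,-0.001,0,0,0],
  [0,0,0,-0.002,0,0,0],
  [0,0,0,-0.003,0,0,0],
  [0,0,0,-0.004,0,0,0],
  [0,0,0,-0.004,0,0,0],
])

```text
clock: 13.35
position: [0.5759, 0.1282, 0.1101]
ee_rot: [1.0, -0.01, 0.0, 0.0]
ft_force: [1.4, -0.9, -1.1]
grip_width: 0.114
```

```bash
python3 s.py
```

```text
13.35 pos [0.5759 0.1282 0.1101] yaw -1.15 F [ 1.4 -0.9 -1.1] T [-0.143 -0.35  -0.01 ] g 0.114
```

Emit:
servo_tool([
  [0,0,0,-0.002,0,0,0],
  [0,0,0,-0.004,0,0,0],
  [0,0,0,-0.006,0,0,0],
  [0,0,0,-0.008,0,0,0],
  [0,0,0,-0.008,0,0,0],
])

```text
clock: 13.98
position: [0.5758, 0.1284, 0.1182]
ee_rot: [1.0, -0.01, 0.0, 0.0]
ft_force: [0.3, 0.0, -0.6]
grip_width: 0.112
```

```bash
python3 s.py
```

```text
13.975 pos [0.5758 0.1284 0.1182] yaw -1.14 F [ 0.3  0.  -0.6] T [ 0.014 -0.143  0.005] g 0.112
```

Emit:
servo_tool([
  [0,0,0,-0.003,0,0,0],
  [0,0,0,-0.006,0,0,0],
  [0,0,0,-0.01,0,0,0],
  [0,0,0,-0.014,0,0,0],
  [0,0,0,-0.02,0,0,0],
  [0,0,0,-0.03,0,0,0],
  [0,0,0,-0.045,0,0,0],
  [0,0,0,-0.06,0,0,0],
  [0,0,0,-0.07,0,0,0],
  [0,0,0,-0.07,0,0,0],
], grip_force=40)

```text
clock: 15.22
position: [0.5763, 0.1284, 0.189]
ee_rot: [1.0, -0.01, 0.001, -0.0]
ft_force: [0.0, 0.3, -0.5]
grip_width: 0.11
```

```bash
python3 - <<'E'
from h import *
from b import rect
im,d,K,k1,E=cam("side"); u,v=pix((.576,.128,.16),K,k1,E)[0].astype(int); cv2.imwrite("pics/k1.png",cv2.resize(im[v-45:v+45,u-45:u+45],(500,500),interpolation=cv2.INTER_CUBIC))
E
python3 go.py 0.4788 -0.2985 0.188 -14.5
```

```text
mid zmed 0.0404
top mid 326 [ 0.4792 -0.2992  0.0402] (array([ 479.3, -299.3]), array([62.3, 53.6]), 76.0)
big zmed 0.0533
top big 636 [ 0.455  -0.4457  0.0522] (array([ 455.3, -445.2]), array([84.9, 73. ]), 86.4)
small zmed 0.0285
top small 143 [ 0.3714 -0.2902  0.0283] (array([ 371.3, -290.2]), array([41.3, 35.8]), 83.5)
top plate 0  
top head 1105 [0.5747 0.1262 0.5776] (array([575. , 126.3]), array([68.3, 68.1]), 3.8)
top headdark 0  
head@.141 [nan nan nan] (array([0., 0.]), array([0., 0.]), 0.0)
top strike 0  
mid zmed 0.0387
side mid 240 [ 0.4734 -0.2931  0.0363] (array([ 478.4, -297.9]), array([66.3, 60. ]), 75.7)
big zmed 0.0517
side big 399 [ 0.4546 -0.4286  0.046 ] (array([ 454.3, -442.3]), array([94.1, 76.9]), 85.0)
small zmed 0.0285
side small 112 [ 0.3717 -0.2875  0.0282] (array([ 372.8, -288.3]), array([46.6, 39.9]), 83.6)
side plate 597 [0.5727 0.1339 0.0935] (array([565.4, 129.9]), array([74. , 95.4]), 89.2)
side head 1261 [0.5679 0.1383 0.2682] (array([570.1, 134.6]), array([69.5, 49.7]), 28.8)
side headdark 1162 [0.5682 0.1381 0.2674] (array([570.2, 134.3]), array([69.5, 49. ]), 28.8)
side strike 132 [0.522  0.1137 0.0805] (array([526.3, 110. ]), array([31.4, 35. ]), 3.8)
clock 15.375 pos [0.5756 0.1282 0.1875] yaw -1.14 F [-0.4 -0.4 -0.8] q7 [ 0.29  0.37 -0.73  1.59  0.26  1.28 -0.5 ]
shift [-8.830e-02  4.285e-01 -3.000e-04] turn [ 0.02  0.04 13.36]b.py:16: RuntimeWarning: Mean of empty slice.
  W=onplane(np.c_[u,v],.141,K,k1,E); print("head@.141",W.mean(0).round(4),rect(W));
  ret = um.true_divide(
```

View pics/k1.png

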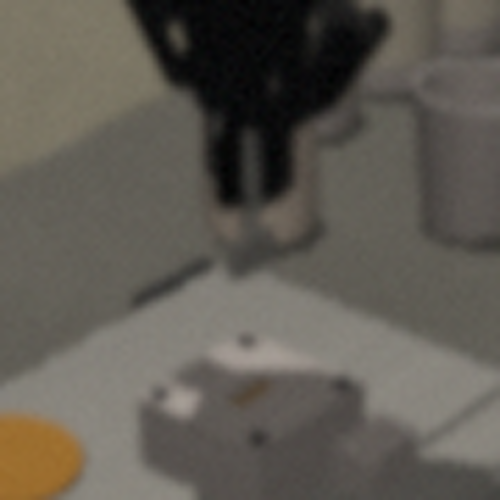

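```bash
python3 - <<'E'
from h import *
S=400;xs=np.linspace(.519,.439,S);ys=np.linspace(-.259,-.339,S);H=[]
W=np.stack([np.repeat(xs[:,None],S,1),np.repeat(ys[None],S,0),np.full((S,S),.04)],-1).reshape(-1,3)
for n in ("top","side"):
    im,d,K,k1,E=cam(n); uv=pix(W,K,k1,E).astype(np.float32).reshape(S,S,2); r=cv2.remap(im,uv[...,0],uv[...,1],cv2.INTER_CUBIC)
    g=cv2.GaussianBlur(r,(0,0),4).max(2)
    t,b=cv2.threshold(g,0,255,cv2.THRESH_OTSU); c=max(cv2.findContours(b,0,1)[0],key=cv2.contourArea); (u,v),sz,a=cv2.minAreaRect(c)
    print(n,"top face",(.519-v*.0002).__round__(4),(-.259-u*.0002).__round__(4),np.array(sz)*.2,a)
    m=np.zeros_like(g); cv2.circle(m,(int(u),int(v)),90,1,-1); dk=((np.median(g[(m>0)])-g.astype(float)).clip(12,None)-12)*m
    vv,uu=np.mgrid[:S,:S]; mu,mv=(dk*uu).sum()/dk.sum(),(dk*vv).sum()/dk.sum(); print("pocket dark",.519-mv*.0002,-.259-mu*.0002)
    cv2.circle(r,(int(u),int(v)),2,(0,0,255),-1); cv2.circle(r,(int(mu),int(mv)),2,(0,255,0),-1); H.append(r)
cv2.imwrite("pics/st.png",np.hstack(H))
E
```

```text
top top face 0.4793 -0.2991 [63.64501953 55.97328491] 13.976310729980469
pocket dark 0.4791748584026011 -0.3036135462089333
side top face 0.4795 -0.2979 [65.17494507 57.68817139] 13.695877075195312
pocket dark 0.4779946376778496 -0.29628938497727636
```

View pics/st.png

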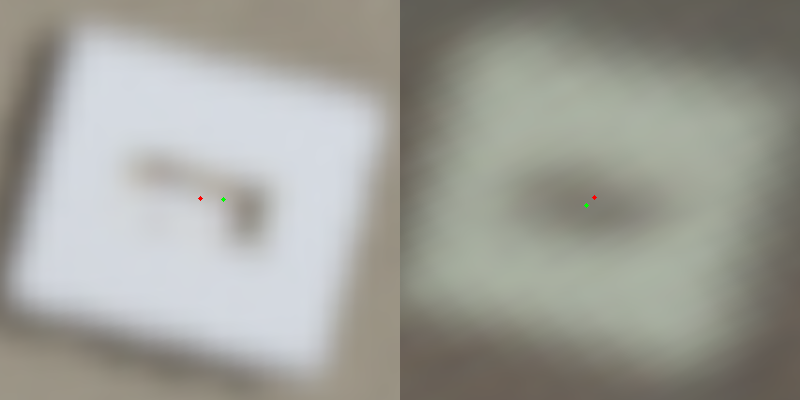

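Both crops show the middle stand. Its face centre is at about (0.479, −0.2985), the pocket outline is centred at about pixel (191,202), or (0.4785, −0.297), and its yaw is −14°. I aim for (0.478, −0.298).

Emit:
servo_tool([
  [0,-0.002,0.01,0,0,0,0.3],
  [0,-0.0083,0.04,0,0,0,1.2],
  [0,-0.017,0.08,0,0,0,2.4],
  [0,-0.027,0.13,0,0,0,3.9],
  [0,-0.038,0.18,0,0,0,5.4],
  [0,-0.048,0.23,0,0,0,6.9],
  [0,-0.058,0.28,0,0,0,8.4],
  [0,-0.069,0.33,0,0,0,10],
  [0,-0.077,0.37,0,0,0,11.2],
  [0,-0.084,0.405,0,0,0,12.2],
  [0,-0.088,0.423,0,0,0,12.8],
  [0,-0.0891,0.4282,0,0,0,12.9],
  [0,-0.0891,0.4282,0,0,0,12.9],
  [0,-0.0891,0.4282,0,0,0,12.9],
  [0,-0.0891,0.4282,0,0,0,12.9],
])

```text
clock: 17.35
position: [0.4787, -0.2971, 0.1881]
ee_rot: [0.993, -0.121, 0.0, -0.0]
ft_force: [-0.7, 0.3, -0.1]
grip_width: 0.114
```

```bash
python3 go.py 0.4782 -0.298 0.082 -14
```

```text
clock 17.35 pos [ 0.4787 -0.2971  0.1881] yaw -13.95 F [-0.7  0.3 -0.1] q7 [ 0.89  0.26 -0.48  1.67  0.13  1.24  0.13]
shift [-0.0003  0.001   0.1061] turn [-0.   -0.01  0.05]
```

Emit:
servo_tool([
  [0,0,0.0004,0.01,0,0,0],
  [0,0,0.0004,0.03,0,0,0],
  [0,0,0.0004,0.06,0,0,0],
  [0,0,0.0004,0.085,0,0,0],
  [0,0,0.0004,0.1,0,0,0],
  [0,0,0.0004,0.105,0,0,0],
  [0,0,0.0004,0.105,0,0,0],
  [0,0,0.0004,0.105,0,0,0],
])

```text
clock: 18.35
position: [0.4787, -0.2987, 0.0839]
ee_rot: [0.992, -0.122, 0.001, 0.0]
ft_force: [0.2, -0.2, 0.2]
grip_width: 0.111
```

```bash
python3 go.py 0.4782 -0.298 0.049 -14; python3 - <<'E'
from h import *
im,d,K,k1,E=cam("side"); u,v=pix((.478,-.298,.05),K,k1,E)[0].astype(int); cv2.imwrite("pics/k2.png",cv2.resize(im[v-30:v+30,u-30:u+30],(500,500),interpolation=cv2.INTER_CUBIC)); print(u,v)
E
```

```text
clock 18.35 pos [ 0.4787 -0.2987  0.0839] yaw -14.05 F [ 0.2 -0.2  0.2] q7 [ 0.87  0.37 -0.47  1.77  0.19  1.04  0.09]
shift [-0.0007 -0.0006  0.0349] turn [ 0.03 -0.08 -0.05]
404 183
```

View pics/k2.png

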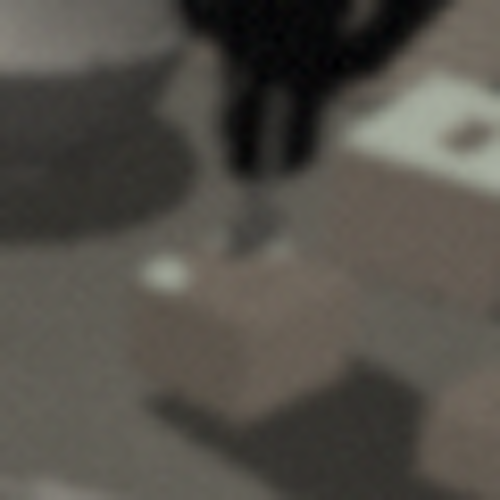

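The key, with its lug at about (245,235), is over the middle stand. Next is a gentle probe into the mouth.

Emit:
servo_tool([
  [0,-0.0004,-0.0005,0.004,0,0,0],
  [0,-0.0004,-0.0005,0.008,0,0,0],
  [0,-0.0004,-0.0005,0.011,0,0,0],
  [0,-0.0004,-0.0005,0.013,0,0,0],
  [0,-0.0004,-0.0005,0.015,0,0,0],
  [0,-0.0004,-0.0005,0.015,0,0,0],
])

```text
clock: 19.15
position: [0.4779, -0.2978, 0.0679]
ee_rot: [0.993, -0.122, -0.0, -0.0]
ft_force: [0.7, 0.1, -1.1]
grip_width: 0.108
```

```bash
python3 s.py
```

```text
19.15 pos [ 0.4779 -0.2978  0.0679] yaw -14.04 F [ 0.7  0.1 -1.1] T [ 0.014 -0.016  0.011] g 0.108
```

Emit:
servo_tool([
  [0,0,0,0.003,0,0,0],
  [0,0,0,0.006,0,0,0],
  [0,0,0,0.009,0,0,0],
  [0,0,0,0.012,0,0,0],
  [0,0,0,0.015,0,0,0],
  [0,0,0,0.017,0,0,0],
  [0,0,0,0.017,0,0,0],
])

```text
clock: 20.02
position: [0.4778, -0.2978, 0.0509]
ee_rot: [0.993, -0.122, -0.0, -0.0]
ft_force: [-0.4, 0.9, -0.1]
grip_width: 0.105
```

```bash
python3 s.py
```

```text
20.025 pos [ 0.4778 -0.2978  0.0509] yaw -14.04 F [-0.4  0.9 -0.1] T [ 0.008  0.021 -0.018] g 0.105
```

Free all the way. Lower until the floor is felt.

Emit:
servo_tool([
  [0,0,0,0.001,0,0,0],
  [0,0,0,0.002,0,0,0],
  [0,0,0,0.0025,0,0,0],
  [0,0,0,0.0025,0,0,0],
])

```text
clock: 20.52
position: [0.4781, -0.2979, 0.049]
ee_rot: [0.993, -0.122, 0.0, 0.0]
ft_force: [-1.9, 0.8, 5.9]
grip_width: 0.113
```

```bash
python3 s.py
```

```text
20.525 pos [ 0.4781 -0.2979  0.049 ] yaw -14.04 F [-1.9  0.8  5.9] T [0.269 0.452 0.029] g 0.113
```

Emit:
servo_tool([
  [0.14,0,0,-0.0005,0,0,0],
  [0.18,0,0,-0.0005,0,0,0],
  [0.3,0,0,-0.0005,0,0,0],
  [0.45,0,0,-0.0005,0,0,0],
  [0.45,0,0,-0.0005,0,0,0],
  [0.45,0,0,-0.01,0,0,0],
  [0.45,0,0,-0.03,0,0,0],
  [0.45,0,0,-0.06,0,0,0],
  [0.45,0,0,-0.1,0,0,0],
  [0.45,0,0,-0.15,0,0,0],
  [0.45,-0.05,0,-0.2,0,0,0],
  [0.45,-0.1,0,-0.2,0,0,0],
  [0.45,-0.14,0,-0.2,0,0,0],
  [0.45,-0.14,0,-0.2,0,0,0],
  [0.45,-0.14,0,-0.2,0,0,0],
])

```text
clock: 22.4
position: [0.3428, -0.2639, 0.2497]
ee_rot: [0.993, -0.122, 0.001, 0.001]
ft_force: [1.0, -0.9, -0.2]
grip_width: 0.447
```

```bash
python3 s.py; python3 - <<'E'
from h import *
fs=[]
for n in ("top","side"):
    im,d,K,k1,E=cam(n); P=cloud(d,K,k1,E); X,Y,Z=P[...,0],P[...,1],P[...,2]
    m=(np.hypot(X-.478,Y+.298)<.035)&(Z>.05)&(Z<.12); print(n,m.sum(),P[m].mean(0).round(4) if m.any() else '',np.percentile(Z[m],[2,98]).round(4) if m.any() else '')
    for c in ((.478,-.298,.05),(.555,.12,.08)):
        u,v=pix(c,K,k1,E)[0].astype(int); fs.append(cv2.resize(im[v-30:v+30,u-40:u+40],(400,300),interpolation=cv2.INTER_CUBIC))
    for t in ("bowl","tin","dressing","jar","tinlid","spoon"):
        r=models.boxes_of(n,t)
        if r: print(t,toworld(r[0]["point"],E).round(3))
cv2.imwrite("pics/end.png",np.vstack([np.hstack(fs[:2]),np.hstack(fs[2:])]))
E
```

```text
22.4 pos [ 0.3428 -0.2639  0.2497] yaw -14.02 F [ 1.  -0.9 -0.2] T [ 0.007 -0.     0.026] g 0.447
top 55 [ 0.4789 -0.2954  0.0792] [0.0576 0.0879]
bowl [ 0.664 -0.427  0.031]
tin [ 0.704 -0.216  0.039]
dressing [ 0.777 -0.115  0.113]
jar [0.687 0.365 0.089]
tinlid [0.662 0.206 0.065]
spoon [ 0.524 -0.157  0.014]
side 87 [ 0.476  -0.2913  0.0682] [0.0512 0.0834]
bowl [ 0.662 -0.432  0.052]
tin [ 0.683 -0.187  0.063]
dressing [ 0.775 -0.105  0.081]
jar [0.673 0.386 0.062]
tinlid [0.658 0.207 0.066]
spoon [ 0.478 -0.146  0.009]
```

View pics/end.png

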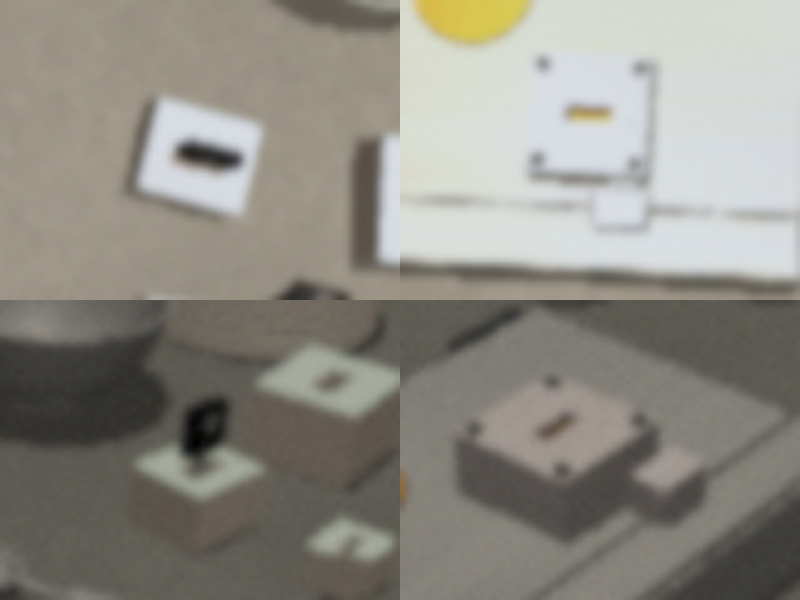

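The key stands upright in the middle stand (side crop (205,430), head top at about 84 mm as it should be) and the keyhole is empty. The other things are where they were. Handing in.

```bash
python3 -c "
from workcell import ticket; print(ticket.hand_in())"
```

```text
the job is handed in; nothing more can be done
None
```

The job is done and handed in at about 23 s of the 62 s allowed. It reported no verdict.

- **Locking:** I turned the key clockwise to a hard stop about 63° past release. The torque rose from 0.11 to 0.48 N m there, under the 0.6 N m limit. I did not measure the bolt's travel directly, because it was in shadow in the picture. That it is home rests on the torque.
- **Drawing out:** I turned the key back to release, and it came out with about 1 N of pull.
- **Placing:** I set the key in the pocket of the middle-sized stand. It went in without resistance, and I felt the floor at the expected height (about 6 N). I then let go and moved the arm clear.

**Last checks:**
- **Key:** both cameras show it upright in the pocket. Its top is at about 83 mm (side) and 88 mm (top); 84 mm was expected, so the top camera is slightly off.
- **Bystanders:** the bowl, dressing bottle, jar, tin lid and spoon measured within about 6 mm of their starting positions. The tin did too from the top camera; the side camera had no starting reading for it. I did not measure the spatula again, but the arm never went near it.
- **Calibration:** the camera put the lock about 1.5 mm off in x from where the key sat in the grip, so I shifted the placing by about 1 mm.

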